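Set the saw-bench length stop one hole longer

TASK

The length stop on the bench is one hole too short. Pinch its blue tube so that the red sprung button is pressed in, slide the tube outwards (away from its black bracket) until the button pops fully out through the very next hole, never forcing the tube hard against the button; then slide the batten along the fence until its end sits gently and flush against the orange stop plate. Let go of everything and leave the other things on the bench where they are.

Things in the scene. Friction and masses are not known exactly. Their poses are not given: they have to be found in the camera images.
- stop_bed: Length stop fixed to the bench: plywood bed, x -130 to +50, y -220 to +220 mm, top at z = 18 mm. Origin on the bench straight below the tube's axis, halfway along the bed. y runs along the tube and points OUTWARDS (the way the tube must slide); x points across, to the side where the button pokes out; z up. The tube's axis lies at x = 0, z = 70 mm.
- bracket (a point): Top centre of the black steel bracket (46 x 30 mm across, 100 mm high) at bed y = -195 mm. It holds a fixed aluminium inner tube, over which the blue tube slides.
- fence (a point): Midpoint of the inner top edge of the low dark wooden fence: 10 mm wide, 10 mm high (top 28 mm above the bench), bed x -118 to -108 mm, running along the bed's y.
- tube: Blue square tube, 30 x 30 mm outside, wall 2.5 mm; slides only along the bed's y, with some 3 N of friction, from 10 mm inwards to 90 mm outwards of its start. Origin on its axis, 70 mm above the bench, level with its first hole (bed y about -20 mm at the start); axes parallel to the bed's; it reaches y -115 to +75 mm. The orange stop plate is fixed to its outer end.
- first_hole (a point): Centre of the tube's first hole, where the button stands at the start, on the tube's +x face. Three 16 mm holes lie in a row in that face: this one and two more towards -y (towards the bracket), drilled by hand anything from 28 to 50 mm apart, not known better. The next hole reaches the button after that much outward travel.
- button: Red sprung button, a 14 mm pin with a round dome, in the inner tube at bed y = -20 mm; moves only along bed x. Origin at the dome's tip, 70 mm above the bench. Out: tip at bed x = +21, 6 mm proud of the tube's face, locking the tube (1 mm play each way); spring 3 N out, 4.8 N flush (x = +15). More than 20 N between tube and button spoils it.
- button_seat (a point): Bed x = +15 mm at the button: the tip here is flush. Fingers closing on the tube's +x and -x faces over the hole (20 N is ample) press it flush; that is enough: an outward pull of about 8 to 15 N, made slowly, then drives the dome under the tube wall within 8 mm, after which 3 to 6 N slides the tube until the button pops out of the next hole by itself and locks it.
- stop_face (a point): Point on the inner (-y) face of the orange stop plate, in the middle of the batten's lane: x -85, y +65, z -34 mm from the tube's origin. The plate is 10 mm thick, x -120 to +17 mm, z -43 to +17 mm from the tube's origin. The batten's end is to rest against this face.
- batten: Loose mid-brown wooden batten 40 (x) x 120 (y) x 28 (z) mm, 60 to 110 g, lying on the bed 1 to 6 mm off the fence, its length along the bed's y. Origin at the centre of its underside, 18 mm above the bench. Can be gripped from above across its 40 mm width.
- batten_end (a point): Centre of the batten's outer (+y) end face, the end that goes against the stop plate.
- pencil_jar: Glass jar of pencils, 72 mm across, 90 mm high (pencils to 170 mm), origin at the centre of its foot. Leave alone.
- hammer: Hammer lying on the bench, 260 mm long along its x, origin at the centre of its underside. Leave alone.
- block_plane: Wooden block plane 50 x 150 x 60 mm, length along its y, origin at the centre of its underside. Leave alone.
- offcut: Wooden offcut 50 x 80 x 30 mm, origin at the centre of its underside. Leave alone.
Things that resemble listed ones, but are neither listed nor needed, are in the scene too. Leave any turquoise, white or yellow look-alike of the batten alone.

How it is judged:
By the outcome, as a careful person would: the job done as asked, in the order asked, and still so for the second after the job is handed in, with the robot touching nothing.
It also fails if it takes over 53 s, if anything falls off the work surface, if the arm or the gripper's body presses on something with over 40 N, if the wrist force passes 120 N, or if a joint passes its speed limit or range.

ROBOT

A 6-joint arm with a two-finger parallel gripper is mounted at the origin on the work surface. World frame = base frame: x ahead of the robot, y to its left, z up, the work surface at z = 0. Lengths are in mm, angles in degrees, forces in N, time in s.
With the tool pointing down it reaches from about 300 to 850 mm from the base axis. Payload 4.2 kg.
Tool frame: the origin (TCP) lies midway between the tips of the shut fingers; the grasp point (between the pads) lies 19 mm behind it; z points along the fingers, y is the line along which they close (so a half turn about z gives the same grasp; the last joint's range is limited). The gripper opens to 91 mm and grips with 3 to 60 N. Pads are 32 mm wide; open, the fingers measure 118 mm over their backs; the gripper's body (76 mm by 178 mm) begins 60 mm behind the grasp point.
Start: joints at [72.594, 18.312, 89.639, -0, 72.044, -1.146], TCP at [161.005, 552.015, 213.976] pointing down, gripper open.
Joint ranges: [-177.97, 177.97], [-48.28, 115.42], [12.27, 149.76], [-77.06, 257.06], [2.81, 150.46], [-146.56, 146.56]. Speed limits (degrees/s): [147.25, 147.25, 180, 180, 180, 180].

INTERFACE

Orientations are given as [roll, pitch, yaw] about the fixed x, y, z axes, in that order (R = Rz(yaw) Ry(pitch) Rx(roll)).
In Python, from workcell import env gives the robot as it stands.
- The arm moves only by the shell command python3 -m jog 'ROWS' [FORCE]. ROWS is a JSON object of lists of equal length, an entry for each row: "jaw": the finger opening in mm, from 0 to 91.2; "slide": the shift along the tool's x, y, z in units of 30 mm (1.0 is 30 mm), a list of three; "spin": the turn about the tool's z in units of 8 degrees (1.0 is 8 degrees). In form: {"jaw": [jaw, ...], "slide": [[dx, dy, dz], ...], "spin": [spin, ...]}. A call has 1 to 10 rows; each row shifts and turns the commanded pose from where the row before left it, along the tool's axes as they then stand; what a row does not reach is not made up. A row lasts 1/10 s, in which the tool goes at most 50 mm and 8.59 degrees, less where a joint would pass 70% of its speed; a pose out of reach is approached as far as the arm can. A call is refused whole if a number of a shift passes 1 or a number of a turn 1, either way. A call with a gripper value outside its range is refused whole. The fingers move at their own pace and stop on an object; FORCE is the grip in N (left out, the last holds). Time passes only in rows, so rows that do not move let the fingers close. It gives the time, the measured TCP pose, the force, the opening and the grip force at its end, in the units of the state.
- env.state(): the state, without advancing time (a new reading comes with each control period).
- env.grab_frame(name): name is "side" or "top"; returns the picture (420x560x3 uint8, red, green, blue); there is no depth.
- env.camera_model(name): a dict with "fx", "fy", "cx", "cy" (pixels), "camera_from_world" (4x4, takes a point from world to camera coordinates). Camera axes: x right, y up, looking along -z (the intrinsics and any distortion apply to the point x, -y, -z); pixel columns grow to the right and rows downward; lengths in mm; the calibration is good to about 2 mm. A picture is of the moment at which its call begins. camera_model takes no time and is no camera call.
- env.job_done(): hands the job in; it is judged then, once.
The state is a dict: "time_s": time; "qpos": joint angles; "qvel": joint speeds; "effort": joint torques, N m; "ee_pos": TCP position; "ee_rot": TCP orientation; "force": force on the tool from outside, world axes, zero at the start; "torque": the same for the moment, N m; "gripper_width": finger opening in mm; "gripper_force": force on a finger pad.
Only numpy, scipy, OpenCV 4.12 (cv2) and the standard library are available. Lean on these libraries where they do the work, as an engineer would, in place of code of your own. Each camera call takes 0.05 s, during which the arm holds its last target. There are 200 camera calls.

## Working session

There is one attempt and no reset: what is moved stays moved. The work goes in short steps, Python scripts to look and compute and a shell command to move; the robot and the scene stay as the last step left them, time stands still between calls to the robot, and variables do not carry over. Pictures are saved under pics/ and viewed, at most 10 in all, crops included, and the job is handed in when it is done.

```bash
mkdir -p pics; ls
python3 - <<'E'
from workcell import env
import cv2,json
for n in("side","top"):
    cv2.imwrite(f"pics/{n}0.png",cv2.cvtColor(env.grab_frame(n),cv2.COLOR_RGB2BGR))
    m=env.camera_model(n);print(n,m)
s=env.state();print(s['time_s'],s['ee_pos'],s['ee_rot'],s['force'])
E
```

```text
pics
side {'fx': 410.06740197694495, 'fy': 410.06740197694495, 'cx': 287.40885895531136, 'cy': 208.68715310648753, 'camera_from_world': array([[-9.89919473e-01, -1.40932025e-01, -1.40570633e-02,
         5.72987294e+02],
       [ 9.38451245e-02, -7.27019662e-01,  6.80173143e-01,
        -9.78162572e+01],
       [-1.06077940e-01,  6.71997452e-01,  7.32916704e-01,
        -9.69325567e+02],
       [ 0.00000000e+00,  0.00000000e+00,  0.00000000e+00,
         1.00000000e+00]])}
top {'fx': 471.8402778394944, 'fy': 471.8402778394944, 'cx': 279.0507307444241, 'cy': 204.8100852175664, 'camera_from_world': array([[ 1.02096214e-02, -9.99761303e-01, -1.93158269e-02,
         5.16266541e+01],
       [ 9.88105857e-01,  7.12277956e-03,  1.53610162e-01,
        -5.71154535e+02],
       [-1.53435913e-01, -2.06543832e-02,  9.87942719e-01,
        -1.02661626e+03],
       [ 0.00000000e+00,  0.00000000e+00,  0.00000000e+00,
         1.00000000e+00]])}
0.1 [160.87690977 551.56132881 213.20347849] [-1.79908684e+02 -1.21448093e-03  1.63738239e+02] [ 0.24642057 -0.20206401  0.70608754]
```

View pics/side0.png

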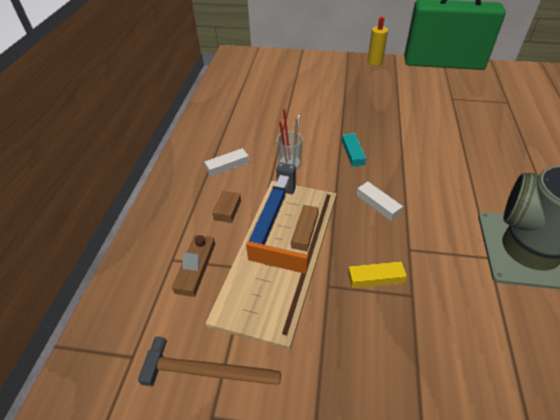

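View pics/top0.png

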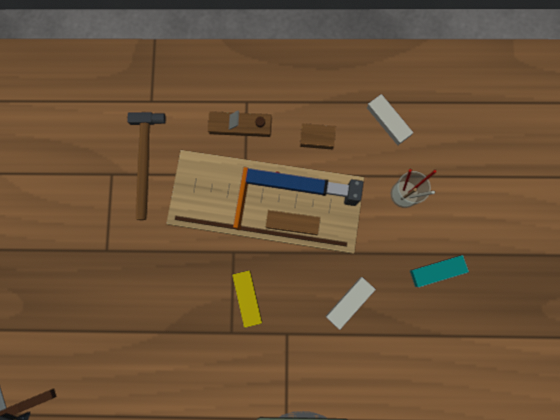

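The side view shows the bed at (210-335, 185-340) with the orange plate at (278,258). In the top view the bed corners are near (180,151), (363,178), (355,252) and (167,223), the tube runs (245,178)-(327,187), and the batten is at (293,223). I'll enlarge both.

Run:
```python
import cv2
a=cv2.imread("pics/top0.png")[145:260,160:370];cv2.imwrite("pics/topc.png",cv2.resize(a,None,fx=3.8,fy=3.8,interpolation=cv2.INTER_CUBIC))
a=cv2.imread("pics/side0.png")[155:345,205:345];cv2.imwrite("pics/sidec.png",cv2.resize(a,None,fx=3,fy=3,interpolation=cv2.INTER_CUBIC))
```

```text
(no output)
```

View pics/topc.png

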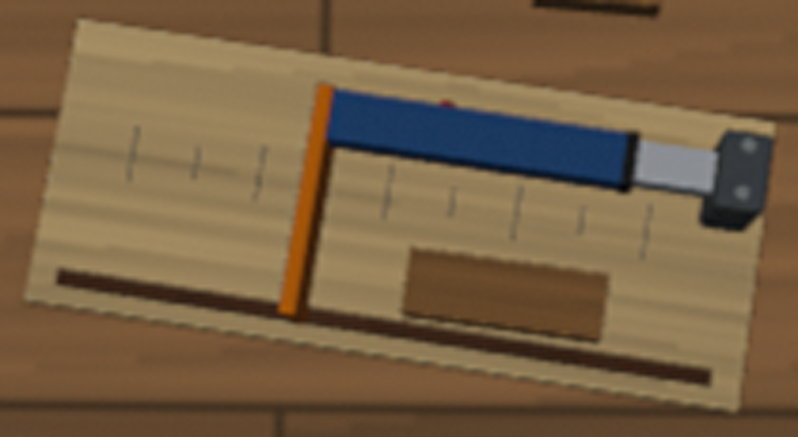

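View pics/sidec.png

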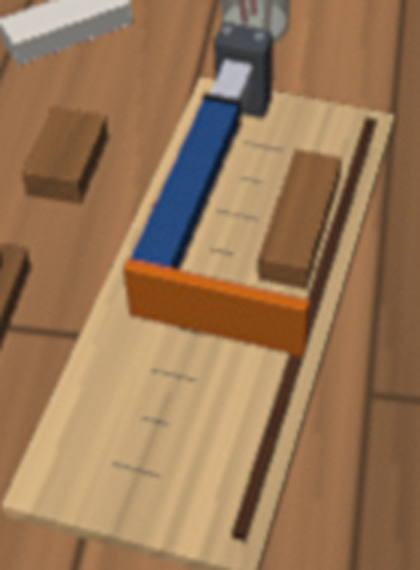

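The crops give me bed, tube, plate and batten corners in both views. Next I'll fit the poses jointly, with heights left free.

```bash
cat > h.py <<'E'
from workcell import env
import numpy as np, cv2
from scipy.optimize import least_squares
M={n:env.camera_model(n) for n in("side","top")}
def proj(n,P):
    m=M[n];c=np.asarray(P,float)@m["camera_from_world"][:3,:3].T+m["camera_from_world"][:3,3]
    return np.c_[m["cx"]+m["fx"]*c[:,0]/-c[:,2], m["cy"]-m["fy"]*c[:,1]/-c[:,2]]
def w(p,P):
    P=np.asarray(P,float);c,s=np.cos(p[3]),np.sin(p[3])
    return P@np.array([[c,s,0],[-s,c,0],[0,0,1]])+np.array(p[:3])
T=lambda a:np.array(a,float)/3.8+[160,145]
S=lambda a:np.array(a,float)/3+[205,155]
def fit(loc,obs,p0):
    f=lambda p:np.concatenate([(proj(n,w(p,l))-o).ravel() for n,l,o in zip(("top","side"),loc,obs)])
    r=least_squares(f,p0,loss="soft_l1");return r.x,f(r.x).reshape(-1,2).round(1)
E
python3 - <<'E'
from h import *
c=np.array([[50,220,18],[50,-220,18],[-130,-220,18],[-130,220,18]])
p,r=fit((c,c),(T([[80,19],[776,122],[740,411],[24,300]]),S([[5,512],[205,78],[393,114],[255,561]])),[550,90,0,-.15])
print("bed",p.round(2),np.degrees(p[3]),r.tolist())
b=np.array([[20,60,28],[-20,60,28],[-20,-60,28],[20,-60,28]])
pb,r=fit((b[[0,3]],b),(T([[411,247],[608,273]]),S([[260,262],[307,270],[340,157],[295,149]])),[500,60,18,-.15])
print("bat",pb.round(2),np.degrees(pb[3]),r.tolist())
d=(pb-p)[:2];cc,s=np.cos(p[3]),np.sin(p[3]);print("batten in bed",[cc*d[0]+s*d[1],-s*d[0]+cc*d[1]])
t=np.array([[17,75,17],[17,65,17],[-120,75,17],[-120,65,17],[15,-115,15]])
pt,r=fit((t,t[1:4:2]),(T([[318,84],[333,88],[279,313],[297,317],[636,133]]),S([[130,260],[308,296]])),[550,70,70,-.15])
print("tube",pt.round(2),np.degrees(pt[3]),r.tolist())
d=(pt-p)[:2];print("tube in bed",[cc*d[0]+s*d[1],-s*d[0]+cc*d[1]])
s=env.state();print(s['ee_pos'],s['ee_rot'],s['qpos'])
E
```

```text
bed [ 6.2445e+02  8.2150e+01 -3.0600e+00 -1.4000e-01] -8.231472044240917 [[-0.1, 0.2], [0.3, 0.0], [-0.1, 0.1], [0.4, 0.4], [-1.0, -2.1], [-1.7, -0.2], [0.4, 0.2], [0.4, 4.9]]
bat [531.52  24.8   15.03  -6.4 ] -366.7186876623722 [[-0.4, 0.2], [0.4, -0.1], [-0.8, -0.6], [0.6, 0.1], [0.4, 0.4], [-0.4, 0.2]]
batten in bed [np.float64(-83.76237064616663), np.float64(-70.06614504824634)]
tube [ 6.2183e+02  6.3780e+01  6.7650e+01 -1.3000e-01] -7.716407206182858 [[-0.4, -0.1], [0.1, -0.6], [0.1, 0.5], [-0.1, 0.1], [1.0, -0.2], [-0.9, -0.3], [1.1, 1.1]]
tube in bed [np.float64(0.03460839825849593), np.float64(-18.56057188519832)]
[160.87690977 551.56132881 213.20347849] [-1.79908684e+02 -1.21448093e-03  1.63738239e+02] [ 7.25927868e+01  1.83476866e+01  8.96999765e+01 -6.42515826e-04
  7.20436588e+01 -1.14525499e+00]
```

The poses agree across both views: bed origin (624, 82), yaw −8.2°, tube at bed y≈−20, and batten at bed (−84, −70) turned about 1.5°. Next I'll turn the tool by 82° and travel above the button. After that, tool x is bed +y and tool y is bed +x.

```bash
python3 -m jog '{"jaw":[80,80,80,80,80,80,80,80,80,80],"slide":[[0,0,0],[0,0,0],[0,0,0],[0,0,0],[0,0,0],[0,0,0],[0,0,0],[0,0,0],[0,0,0],[0,0,0]],"spin":[1,1,1,1,1,1,1,1,1,1]}' 20
python3 -m jog '{"jaw":[80,80,80,80,80,80,80,80,80,80],"slide":[[-0.78,0.97,0],[-0.78,0.97,0],[-0.78,0.97,0],[-0.78,0.97,0],[-0.78,0.97,0],[-0.78,0.97,0],[-0.78,0.97,0],[-0.78,0.97,0],[-0.78,0.97,0],[-0.78,0.97,0]],"spin":[0.2,0,0,0,0,0,0,0,0,0]}'
python3 -m jog '{"jaw":[80,80,80,80,80,80,80,80,80],"slide":[[-0.78,0.97,0],[-0.78,0.97,0],[-0.78,0.97,0],[-0.78,0.97,0],[-0.78,0.97,0],[-0.78,0.97,0],[-0.78,0.97,0],[0,0,0],[0,0,0]],"spin":[0,0,0,0,0,0,0,0,0]}'
```

```text
time_s: 1.1
ee_pos: [160.9, 551.7, 213.5]
ee_rot: [-180.0, 0.1, 83.4]
force: [-0.2, 0.1, 0.0]
gripper_width: 80.1
gripper_force: 0.0
time_s: 2.1
ee_pos: [418.7, 279.7, 213.7]
ee_rot: [-180.0, 0.0, 82.1]
force: [0.8, 1.7, 0.4]
gripper_width: 80.0
gripper_force: 0.0
time_s: 3.0
ee_pos: [597.2, 90.6, 213.1]
ee_rot: [-179.9, -0.0, 82.0]
force: [-0.8, -0.5, -0.2]
gripper_width: 80.2
gripper_force: 0.0
```

```bash
python3 -m jog '{"jaw":[80,80,80,80,80,80,80],"slide":[[-0.4,0.47,0.7],[-0.42,0.47,0.7],[0,0,0.7],[0,0,0.7],[0,0,0.6],[0,0,0],[0,0,0]],"spin":[0,0,0,0,0,0,0]}'
python3 - <<'E'
from h import *
im=[]
for n in("side","top"):
    im.append(env.grab_frame(n)[...,::-1])
a=im[0][130:280,200:350];b=im[1][140:240,225:375]
cv2.imwrite("pics/chk.png",np.hstack([cv2.resize(a,(400,400),interpolation=2),cv2.resize(b,(400,267),interpolation=2)[:,:] if 0 else cv2.copyMakeBorder(cv2.resize(b,(400,267),interpolation=2),0,133,0,0,0)]))
E
```

```text
time_s: 3.7
ee_pos: [621.5, 63.8, 112.3]
ee_rot: [-180.0, -0.0, 82.2]
force: [0.4, 0.2, 0.8]
gripper_width: 80.0
gripper_force: 0.0
```

View pics/chk.png

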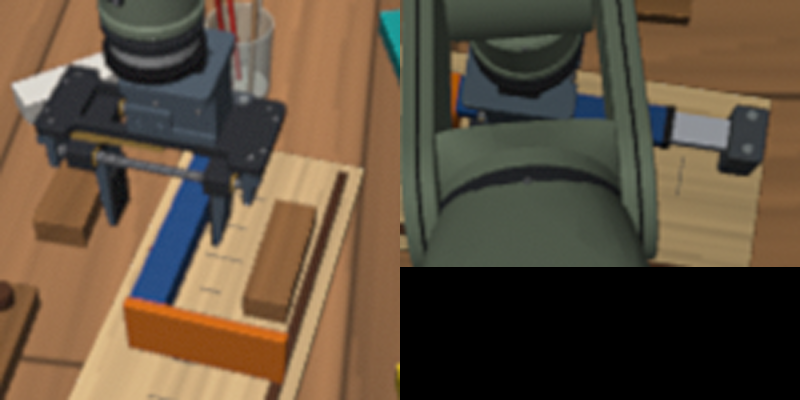

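The fingers straddle the blue tube, at side-crop (115,200) and (220,220), clear of the batten. Now I'll descend and close, watching the lateral force.

```bash
python3 -m jog '{"jaw":[80,80,80,80,70,60,50,44,44,44],"slide":[[0,0,0.7],[-0.05,0,0.7],[0,0,0.64],[0,0,0],[0,0,0],[0,0,0],[0,0,0],[0,0,0],[0,0,0],[0,0,0]],"spin":[0,0,0,0,0,0,0,0,0,0]}' 20
python3 -m jog '{"jaw":[40,38,36,34,32,30,28,28,28,28],"slide":[[0,0,0],[0,0,0],[0,0,0],[0,0,0],[0,0,0],[0,0,0],[0,0,0],[0,0,0],[0,0,0],[0,0,0]],"spin":[0,0,0,0,0,0,0,0,0,0]}' 20
```

```text
time_s: 4.8
ee_pos: [621.9, 61.3, 51.0]
ee_rot: [180.0, -0.0, 82.1]
force: [0.6, 0.3, 0.5]
gripper_width: 43.5
gripper_force: 0.0
time_s: 5.8
ee_pos: [621.7, 61.4, 50.9]
ee_rot: [180.0, -0.0, 82.1]
force: [1.6, -0.6, 1.6]
gripper_width: 30.2
gripper_force: 20.0
```

```bash
python3 -m jog '{"jaw":[28,28,28,28,28],"slide":[[0.02,0,0],[0.02,0,0],[0.02,0,0],[0.02,0,0],[0,0,0]],"spin":[0,0,0,0,0]}'
python3 -m jog '{"jaw":[28,28,28,28,28],"slide":[[0.02,0,0],[0.02,0,0],[0.02,0,0],[0,0,0],[0,0,0]],"spin":[0,0,0,0,0]}'
```

```text
time_s: 6.3
ee_pos: [621.9, 62.4, 50.9]
ee_rot: [-180.0, 0.1, 82.1]
force: [1.8, -4.0, 2.0]
gripper_width: 30.0
gripper_force: 20.0
time_s: 6.8
ee_pos: [622.1, 64.2, 50.9]
ee_rot: [-180.0, 0.1, 82.1]
force: [1.5, -5.9, 3.0]
gripper_width: 29.9
gripper_force: 20.0
```

```bash
python3 -m jog '{"jaw":[28,28,28,28,28],"slide":[[0.02,0,0],[0.02,0,0],[0.02,0,0],[0.02,0,0],[0,0,0]],"spin":[0,0,0,0,0]}'
python3 -m jog '{"jaw":[28,28,28,28,28,28],"slide":[[0.02,0,0],[0.02,0,0],[0.02,0,0],[0.02,0,0],[0.02,0,0],[0,0,0]],"spin":[0,0,0,0,0,0]}'
python3 -m jog '{"jaw":[28,28,28,28,28,28],"slide":[[0.02,0,0],[0.02,0,0],[0.02,0,0],[0.02,0,0],[0.02,0,0],[0,0,0]],"spin":[0,0,0,0,0,0]}'
```

```text
time_s: 7.3
ee_pos: [622.3, 65.1, 50.9]
ee_rot: [-180.0, 0.2, 82.2]
force: [1.3, -9.3, 2.3]
gripper_width: 30.5
gripper_force: 20.0
time_s: 7.9
ee_pos: [622.7, 68.3, 50.9]
ee_rot: [-180.0, 0.2, 82.1]
force: [1.1, -8.9, 2.6]
gripper_width: 30.1
gripper_force: 20.0
time_s: 8.5
ee_pos: [623.3, 72.3, 50.9]
ee_rot: [-180.0, 0.1, 82.2]
force: [2.1, -4.7, 2.0]
gripper_width: 29.9
gripper_force: 20.0
```

The force peaked at about 9 N and then dropped, so the dome is under the wall. I'll slide on and ease off the grip so slip acts as a fuse.

```bash
python3 -m jog '{"jaw":[28,28,28,28,28,28,28,28],"slide":[[0.05,0,0],[0.05,0,0],[0.05,0,0],[0.05,0,0],[0.05,0,0],[0.05,0,0],[0.05,0,0],[0,0,0]],"spin":[0,0,0,0,0,0,0,0]}' 12
python3 -m jog '{"jaw":[28,28,28,28,28,28],"slide":[[0.02,0,0],[0.02,0,0],[0.02,0,0],[0.02,0,0],[0.02,0,0],[0,0,0]],"spin":[0,0,0,0,0,0]}'
python3 -m jog '{"jaw":[28,28,28,28],"slide":[[0.02,0,0],[0.02,0,0],[0.02,0,0],[0,0,0]],"spin":[0,0,0,0]}'
python3 -m jog '{"jaw":[28,28,28,28],"slide":[[0.02,0,0],[0.02,0,0],[0.02,0,0],[0,0,0]],"spin":[0,0,0,0]}'
```

```text
time_s: 9.3
ee_pos: [624.9, 83.2, 50.8]
ee_rot: [180.0, 0.1, 82.2]
force: [2.6, -3.7, 1.6]
gripper_width: 30.1
gripper_force: 12.0
time_s: 9.9
ee_pos: [625.4, 86.5, 50.9]
ee_rot: [180.0, 0.1, 82.2]
force: [3.4, -3.5, 2.4]
gripper_width: 30.2
gripper_force: 12.0
time_s: 10.3
ee_pos: [626.0, 90.4, 50.9]
ee_rot: [180.0, -0.2, 82.1]
force: [4.5, 3.7, 0.4]
gripper_width: 30.3
gripper_force: 12.0
time_s: 10.7
ee_pos: [626.1, 91.5, 50.9]
ee_rot: [180.0, -0.1, 82.1]
force: [3.8, 3.3, 1.7]
gripper_width: 29.7
gripper_force: 12.0
```

The force changed sign at about 29 mm of travel, as if the dome is entering the next hole. I'll take tiny steps with frequent checks.

```bash
python3 -m jog '{"jaw":[28,28,28],"slide":[[0.02,0,0],[0.02,0,0],[0,0,0]],"spin":[0,0,0]}'
python3 -m jog '{"jaw":[28,28,28],"slide":[[0.02,0,0],[0.02,0,0],[0,0,0]],"spin":[0,0,0]}'
python3 - <<'E'
from h import *
a=env.grab_frame("side")[130:290,190:350,::-1];b=env.grab_frame("top")[140:260,225:375,::-1]
cv2.imwrite("pics/chk2.png",np.hstack([cv2.resize(a,(480,480),interpolation=2),cv2.copyMakeBorder(cv2.resize(b,(300,240),interpolation=2),0,240,0,0,0)]))
E
```

```text
time_s: 11.0
ee_pos: [626.1, 91.6, 50.9]
ee_rot: [180.0, 0.0, 82.1]
force: [3.1, -0.4, 2.4]
gripper_width: 29.6
gripper_force: 12.0
time_s: 11.3
ee_pos: [626.3, 92.4, 50.9]
ee_rot: [180.0, 0.0, 82.1]
force: [3.0, -2.6, 4.1]
gripper_width: 29.8
gripper_force: 12.0
```

View pics/chk2.png

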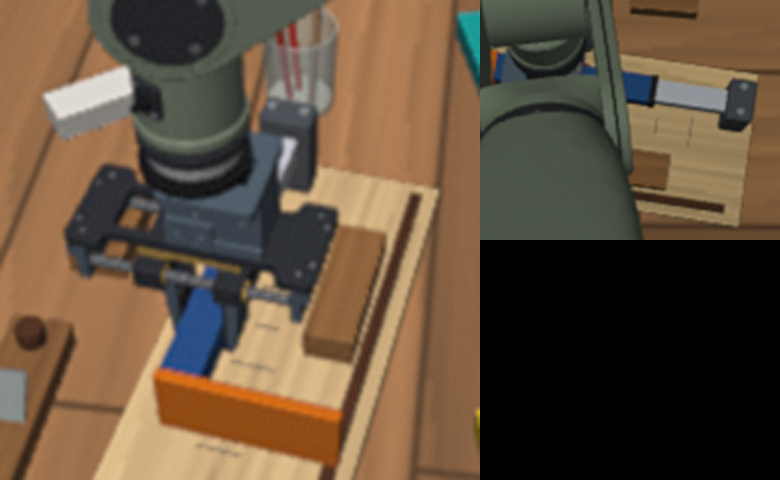

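The tube has moved about 30 mm with the grip (plate top now at crop (160,375)-(340,410)), but the button is hidden. I'll test the lock with small nudges.

```bash
python3 -m jog '{"jaw":[28,28,28],"slide":[[0.02,0,0],[0.02,0,0],[0,0,0]],"spin":[0,0,0]}'
python3 -m jog '{"jaw":[28,28,28],"slide":[[0.02,0,0],[0,0,0],[0,0,0]],"spin":[0,0,0]}'
```

```text
time_s: 11.7
ee_pos: [626.5, 94.1, 50.9]
ee_rot: [180.0, 0.0, 82.2]
force: [3.7, -4.2, 4.0]
gripper_width: 30.2
gripper_force: 12.0
time_s: 12.0
ee_pos: [626.5, 94.2, 50.8]
ee_rot: [180.0, 0.1, 82.2]
force: [3.4, -4.1, 3.5]
gripper_width: 30.2
gripper_force: 12.0
```

```bash
python3 -m jog '{"jaw":[28,28,28],"slide":[[0.02,0,0],[0,0,0],[0,0,0]],"spin":[0,0,0]}'
python3 -m jog '{"jaw":[28,28,28],"slide":[[0.02,0,0],[0,0,0],[0,0,0]],"spin":[0,0,0]}'
python3 -m jog '{"jaw":[28,28,28],"slide":[[0.02,0,0],[0,0,0],[0,0,0]],"spin":[0,0,0]}'
```

```text
time_s: 12.3
ee_pos: [626.5, 94.3, 50.9]
ee_rot: [180.0, 0.1, 82.2]
force: [4.3, -5.9, 3.2]
gripper_width: 30.3
gripper_force: 12.0
time_s: 12.6
ee_pos: [626.5, 94.4, 50.8]
ee_rot: [180.0, 0.2, 82.2]
force: [2.2, -8.3, 3.8]
gripper_width: 30.0
gripper_force: 12.0
time_s: 12.9
ee_pos: [626.5, 94.5, 50.9]
ee_rot: [180.0, 0.2, 82.2]
force: [2.1, -9.9, 3.7]
gripper_width: 30.2
gripper_force: 12.0
```

Position has stopped at 33 mm while force climbs, so the tube is locked. I'll relieve it, release, rise and retreat to look.

```bash
python3 -m jog '{"jaw":[28,28,28,28,40,50,60,70,70],"slide":[[-0.03,0,0],[-0.03,0,0],[-0.02,0,0],[0,0,0],[0,0,0],[0,0,0],[0,0,0],[0,0,-0.3],[0,0,-0.6]],"spin":[0,0,0,0,0,0,0,0,0]}'
python3 -m jog '{"jaw":[70,70,70,70,70,70,70,70,70,70],"slide":[[0,0,-0.8],[0,0,-0.8],[0,0,-0.8],[0.4,-0.8,-0.8],[0.5,-1,0],[0.5,-1,0],[0.5,-1,0],[0.5,-1,0],[0.5,-1,0],[0,0,0]],"spin":[0,0,0,0,0,0,0,0,0,0]}'
python3 - <<'E'
from h import *
a=env.grab_frame("side")[155:345,205:345,::-1];b=env.grab_frame("top")[145:260,200:370,::-1]
b=cv2.resize(b,(510,345),interpolation=2);a=cv2.resize(a,(280,380),interpolation=2)
cv2.imwrite("pics/chk3.png",np.hstack([a,cv2.copyMakeBorder(b,0,35,0,0,0)]))
E
```

```text
time_s: 13.8
ee_pos: [624.7, 94.4, 76.8]
ee_rot: [-179.7, 0.0, 82.2]
force: [0.1, -0.8, 0.7]
gripper_width: 67.1
gripper_force: 0.0
time_s: 14.8
ee_pos: [462.3, 205.7, 174.3]
ee_rot: [-179.9, -0.0, 82.3]
force: [0.6, -0.5, -0.5]
gripper_width: 70.0
gripper_force: 0.0
```

View pics/chk3.png

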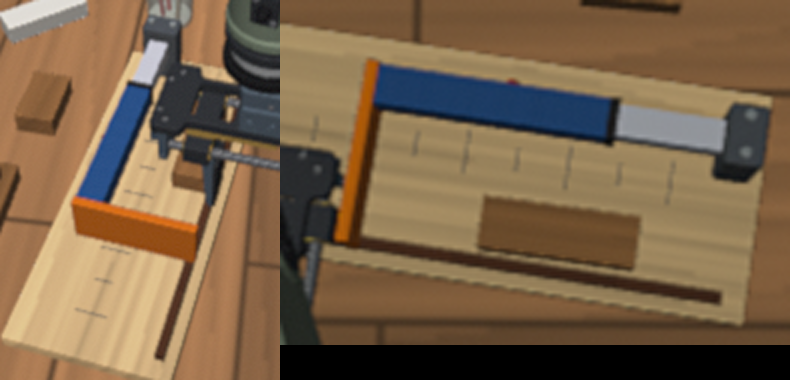

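The button (red, at (512,80) in the crop, 277,172 in the full picture) stands out where it was before, now in the next hole. The tube has moved about 33 mm. The batten is untouched, so I go above it.

```bash
python3 -m jog '{"jaw":[66,66,66,66,66,66,66,66,66,66],"slide":[[-0.94,0.52,0],[-0.94,0.52,0],[-0.94,0.52,0],[-0.94,0.52,0],[-0.94,0.52,0],[-0.94,0.52,0],[0,0,0.7],[0,0,0.7],[0,0,0.7],[0,0,0]],"spin":[0.05,0,0,0,0,0,0,0,0,0]}' 8
python3 -m jog '{"jaw":[66,66,66,66],"slide":[[0,0,0.7],[0,0,0.3],[0,0,0],[0,0,0]],"spin":[0,0,0,0]}' 8
python3 - <<'E'
from h import *
a=env.grab_frame("side")[165:265,245:345,::-1];b=env.grab_frame("top")[145:260,225:370,::-1]
cv2.imwrite("pics/chk4.png",np.hstack([cv2.resize(a,(400,400),interpolation=2),cv2.copyMakeBorder(cv2.resize(b,(400,317),interpolation=2),0,83,0,0,0)]))
E
```

```text
time_s: 15.9
ee_pos: [533.1, 22.3, 108.2]
ee_rot: [-179.7, 0.1, 81.7]
force: [-1.0, -0.1, 0.1]
gripper_width: 65.5
gripper_force: 0.0
time_s: 16.3
ee_pos: [535.1, 23.3, 81.5]
ee_rot: [179.9, -0.0, 81.7]
force: [0.7, 0.3, -0.0]
gripper_width: 65.9
gripper_force: 0.0
```

View pics/chk4.png

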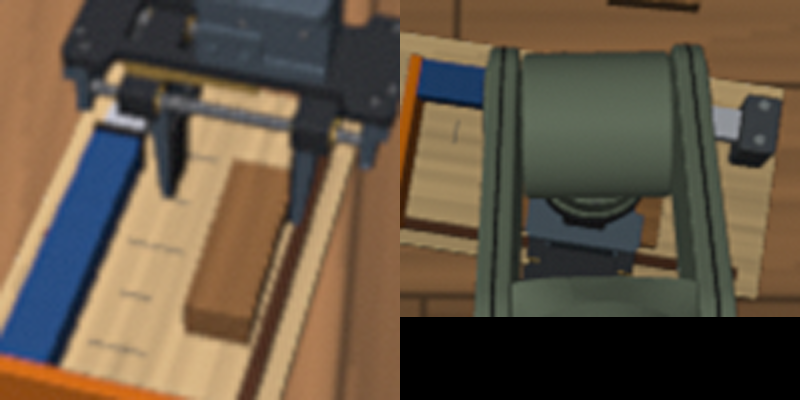

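The fingers straddle the batten, with tips at crop (170,195) and (297,220). I'll shift 4 mm towards the fence, descend so the tips stay above the fence top, and grip lightly.

```bash
python3 -m jog '{"jaw":[66,66,66,66,66,66,60,54,50,46],"slide":[[0.03,-0.13,0.4],[0,0,0.5],[0,0,0.4],[0,0,0.2],[0,0,0.16],[0,0,0],[0,0,0],[0,0,0],[0,0,0],[0,0,0]],"spin":[0,0,0,0,0,0,0,0,0,0]}' 8
python3 -m jog '{"jaw":[44,42,40,38,36,36,36,36],"slide":[[0,0,0],[0,0,0],[0,0,0],[0,0,0],[0,0,0],[0,0,0],[0,0,0],[0,0,0]],"spin":[0,0,0,0,0,0,0,0]}' 8
```

```text
time_s: 17.4
ee_pos: [530.9, 24.9, 31.2]
ee_rot: [180.0, -0.0, 81.7]
force: [-1.1, 0.0, -0.2]
gripper_width: 46.7
gripper_force: 0.0
time_s: 18.2
ee_pos: [530.9, 24.9, 31.0]
ee_rot: [180.0, -0.0, 81.7]
force: [0.9, 1.2, 1.3]
gripper_width: 40.3
gripper_force: 8.0
```

```bash
python3 -m jog '{"jaw":[36,36,36,36,36,36,36,36,36,36],"slide":[[0.15,0,0],[0.3,0,0],[0.35,0,0],[0.35,0,0],[0.35,0,0],[0.35,0,0],[0.3,0,0],[0.2,0,0],[0.1,0,0],[0,0,0]],"spin":[0,0,0,0,0,0,0,0,0,0]}'
python3 - <<'E'
from h import *
a=env.grab_frame("side")[200:300,235:335,::-1];b=env.grab_frame("top")[145:260,200:345,::-1]
cv2.imwrite("pics/chk5.png",np.hstack([cv2.resize(a,(400,400),interpolation=2),cv2.copyMakeBorder(cv2.resize(b,(400,317),interpolation=2),0,83,0,0,0)]))
E
```

```text
time_s: 19.2
ee_pos: [541.3, 98.5, 31.0]
ee_rot: [180.0, -0.1, 81.7]
force: [-0.6, 2.3, 3.7]
gripper_width: 40.0
gripper_force: 8.0
```

View pics/chk5.png

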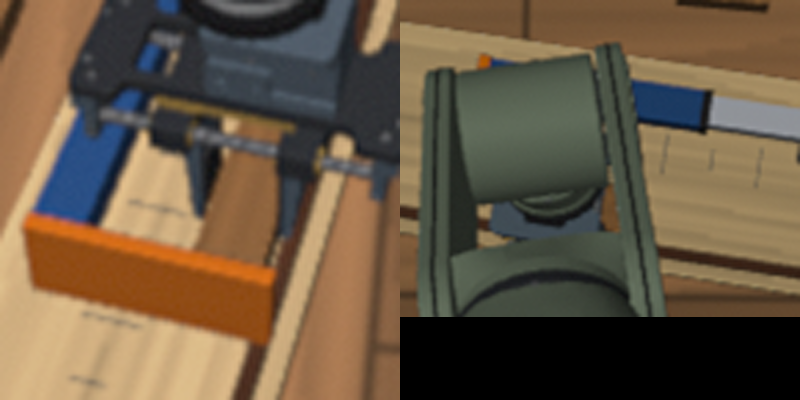

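The batten has moved with the grip and its end is hidden just behind the plate, with about 13 mm left. Now I'll creep forward.

```bash
python3 -m jog '{"jaw":[36,36,36,36,36,36,36],"slide":[[0.05,0,0],[0.05,0,0],[0.05,0,0],[0.05,0,0],[0.04,0,0],[0,0,0],[0,0,0]],"spin":[0,0,0,0,0,0,0]}'
python3 -m jog '{"jaw":[36,36,36,36,36],"slide":[[0.02,0,0],[0.02,0,0],[0.02,0,0],[0,0,0],[0,0,0]],"spin":[0,0,0,0,0]}'
python3 -m jog '{"jaw":[36,36,36,36],"slide":[[0.02,0,0],[0.02,0,0],[0,0,0],[0,0,0]],"spin":[0,0,0,0]}'
python3 -m jog '{"jaw":[36,36,36,36],"slide":[[0.02,0,0],[0.02,0,0],[0,0,0],[0,0,0]],"spin":[0,0,0,0]}'
```

```text
time_s: 20.0
ee_pos: [542.3, 104.8, 31.0]
ee_rot: [180.0, -0.0, 81.7]
force: [-1.4, -2.5, 5.3]
gripper_width: 40.0
gripper_force: 8.0
time_s: 20.5
ee_pos: [542.5, 106.6, 31.0]
ee_rot: [180.0, -0.0, 81.7]
force: [-1.3, -3.5, 4.8]
gripper_width: 39.6
gripper_force: 8.0
time_s: 20.9
ee_pos: [542.7, 107.8, 31.0]
ee_rot: [180.0, -0.0, 81.7]
force: [-0.8, -3.3, 4.2]
gripper_width: 39.6
gripper_force: 8.0
time_s: 21.3
ee_pos: [542.9, 108.9, 31.0]
ee_rot: [180.0, 0.0, 81.7]
force: [-0.9, -3.1, 4.8]
gripper_width: 40.2
gripper_force: 8.0
```

```bash
python3 -m jog '{"jaw":[36,36,36,36],"slide":[[0.02,0,0],[0.02,0,0],[0,0,0],[0,0,0]],"spin":[0,0,0,0]}'
python3 -m jog '{"jaw":[36,36,36],"slide":[[0.02,0,0],[0,0,0],[0,0,0]],"spin":[0,0,0]}'
python3 -m jog '{"jaw":[36,36,36],"slide":[[0.02,0,0],[0,0,0],[0,0,0]],"spin":[0,0,0]}'
```

```text
time_s: 21.7
ee_pos: [543.0, 110.1, 31.0]
ee_rot: [180.0, 0.0, 81.7]
force: [-0.5, -3.8, 5.9]
gripper_width: 39.7
gripper_force: 8.0
time_s: 22.0
ee_pos: [543.1, 110.7, 31.0]
ee_rot: [180.0, 0.0, 81.7]
force: [-0.7, -3.9, 4.1]
gripper_width: 39.6
gripper_force: 8.0
time_s: 22.3
ee_pos: [543.2, 111.3, 31.0]
ee_rot: [180.0, 0.0, 81.7]
force: [-0.5, -3.5, 4.8]
gripper_width: 39.9
gripper_force: 8.0
```

```bash
python3 -m jog '{"jaw":[36,36,36],"slide":[[0.02,0,0],[0,0,0],[0,0,0]],"spin":[0,0,0]}'
python3 -m jog '{"jaw":[36,36,36],"slide":[[0.02,0,0],[0,0,0],[0,0,0]],"spin":[0,0,0]}'
python3 -m jog '{"jaw":[36,36,36],"slide":[[0.02,0,0],[0,0,0],[0,0,0]],"spin":[0,0,0]}'
```

```text
time_s: 22.6
ee_pos: [543.3, 111.9, 31.0]
ee_rot: [180.0, 0.0, 81.7]
force: [-0.1, -4.0, 5.4]
gripper_width: 40.1
gripper_force: 8.0
time_s: 22.9
ee_pos: [543.4, 112.5, 31.0]
ee_rot: [180.0, 0.0, 81.7]
force: [-0.3, -3.8, 4.3]
gripper_width: 40.0
gripper_force: 8.0
time_s: 23.2
ee_pos: [543.4, 112.9, 31.0]
ee_rot: [-180.0, 0.0, 81.8]
force: [-0.4, -4.5, 6.2]
gripper_width: 40.2
gripper_force: 8.0
```

```bash
python3 -m jog '{"jaw":[36,36,36],"slide":[[0.02,0,0],[0,0,0],[0,0,0]],"spin":[0,0,0]}'
python3 -m jog '{"jaw":[36,36,36],"slide":[[0.02,0,0],[0,0,0],[0,0,0]],"spin":[0,0,0]}'
```

```text
time_s: 23.5
ee_pos: [543.4, 113.0, 31.0]
ee_rot: [-180.0, 0.1, 81.8]
force: [0.5, -5.9, 6.0]
gripper_width: 40.2
gripper_force: 8.0
time_s: 23.8
ee_pos: [543.4, 113.1, 31.0]
ee_rot: [-180.0, 0.1, 81.8]
force: [-0.1, -7.8, 5.9]
gripper_width: 39.9
gripper_force: 8.0
```

The force climbs while the position stays put, so the batten is against the plate. I'll ease off 1 mm of command, release, rise and look.

```bash
python3 -m jog '{"jaw":[36,36,41,43,46,50,54,60,64,64],"slide":[[-0.02,0,0],[-0.01,0,0],[0,0,0],[0,0,0],[0,0,0],[0,0,0],[0,0,0],[0,0,0],[0,0,-0.2],[0,0,-0.6]],"spin":[0,0,0,0,0,0,0,0,0,0]}'
python3 -m jog '{"jaw":[64,64,64,64,64,64,64,64,64,64],"slide":[[0,0,-0.8],[0,0,-0.8],[0,0,-0.8],[0,0,-0.8],[0.6,-0.8,-0.8],[0.8,-0.9,0],[0.8,-0.9,0],[0.8,-0.9,0],[0.8,-0.9,0],[0.8,-0.9,0]],"spin":[0,0,0,0,0,0,0,0,0,0]}'
python3 -m jog '{"jaw":[64,64,64,64,64,64],"slide":[[0.9,0,0],[0.9,0,0],[0.9,0,0],[0.9,0,0],[0,0,0],[0,0,0]],"spin":[0,0,0,0,0,0]}'
python3 - <<'E'
from h import *
a=env.grab_frame("side")[180:300,225:325,::-1];b=env.grab_frame("top")[155:245,215:305,::-1]
cv2.imwrite("pics/chk6.png",np.hstack([cv2.resize(a,(320,384),interpolation=2),cv2.resize(b,(384,384),interpolation=2)]))
E
```

```text
time_s: 24.8
ee_pos: [542.2, 113.2, 54.1]
ee_rot: [-179.8, 0.1, 81.7]
force: [0.0, -0.6, -0.1]
gripper_width: 63.9
gripper_force: 0.0
time_s: 25.8
ee_pos: [404.9, 273.7, 175.6]
ee_rot: [180.0, -0.0, 81.7]
force: [-0.1, -0.3, 0.7]
gripper_width: 64.1
gripper_force: 0.0
time_s: 26.4
ee_pos: [421.2, 379.7, 175.0]
ee_rot: [-180.0, 0.0, 81.8]
force: [0.4, -0.6, 0.3]
gripper_width: 64.1
gripper_force: 0.0
```

View pics/chk6.png

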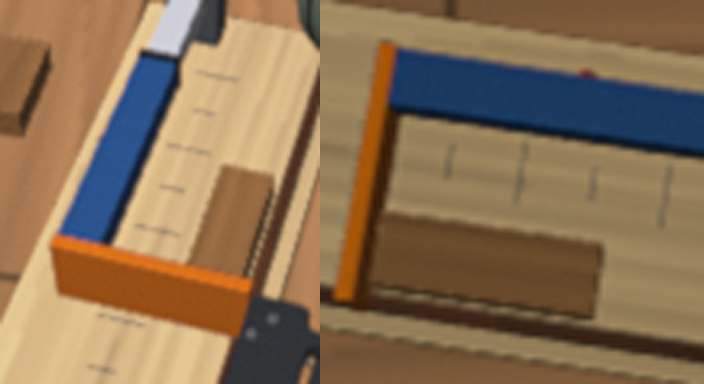

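Both views show the batten's end meeting the plate, and the red button is out at (587,75). I'll do one numeric check of the batten's angle by edge fitting.

Run:
```python
from h import *
g=env.grab_frame("top").astype(float).sum(2)
p=[624.4,82.15,0,np.radians(-8.15)]
def edge(x,z,ys,tag,axis=0):
    pts=[]
    for y in ys:
        s=np.arange(-6,6.01,.25)
        L=np.array([[x+d,y,z] if axis==0 else [y,x+d,z] for d in s])
        uv=proj("top",w(p,L)).astype(np.float32)
        v=cv2.remap(g.astype(np.float32),uv[:,0][None],uv[:,1][None],cv2.INTER_LINEAR)[0]
        k=np.abs(np.gradient(cv2.GaussianBlur(v[None],(0,0),3)[0]));k=k*(k>k.max()*.5);pts.append((s*k).sum()/k.sum())
    f=np.polyfit(ys,pts,1);print(tag,"angle",np.degrees(f[0]).round(2),"off",np.mean(pts).round(2),np.round(pts,1))
edge(-64.5,43,np.arange(-25,65,8),"batten +x")
edge(15,82,np.arange(-60,70,10),"tube +x")
edge(-108,25,np.arange(90,200,10),"fence")
edge(50,15,np.arange(-200,200,20),"bed +x")
edge(-41,43,np.arange(-98,-70,4),"batten rear",1)
s=env.state();print(s['time_s'],s['force'],s['gripper_force'])
```

```text
batten +x angle -0.07 off 0.38 [0.4 0.5 0.6 0.3 0.3 0.3 0.1 0.4 0.9 0.1 0.7 0. ]
tube +x angle 0.02 off 1.29 [0.9 1.3 0.7 1.  3.6 0.9 1.1 1.3 0.8 1.2 1.7 1.  1.3]
fence angle 2.21 off 0.46 [-4.1 -2.3  1.5  0.8  1.1  1.6  0.9  1.2  1.7  1.1  1.4]
bed +x angle 0.21 off 0.92 [ 0.4 -0.1  0.   1.   0.7  0.3  0.7  0.9  0.8  0.7  0.5  1.8  1.4  0.9
  0.9  1.7  1.7  1.4  1.1  1.5]
batten rear angle -0.93 off 0.17 [ 0.5  0.1 -0.1  0.4  0.6 -0.1 -0.2]
26.55 [-0.55121032 -0.47070194  0.45971044] 0.0
```

The batten lies parallel to the tube within about 0.1°. Its rear edge is within 0.2 mm of where it should be with the end touching the plate.

```bash
python3 -c "
from workcell import env
print(env.job_done())"
```

```text
the job is handed in; nothing more can be done
None
```

I handed the job in at about 26.6 s: the tube is locked in the next hole after about 33 mm of travel with the button out, the batten's end rests flush against the stop plate, and the gripper is clear of everything.

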